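# Gauge a dowel in the taper slot and set the pointer to it

### The job

Stand the slim pale dowel upright in the open mouth of the taper gauge's slot and slide it along the slot until it wedges snugly between the fence and the slanted jaw, pushing gently (about 10 N, not forcing it). Let go and leave it wedged upright, then slide the gauge's pointer by its post back towards the mouth until its nose just touches the dowel, gently, so that the pointer marks the size without pushing the dowel loose. Leave the other things on the bench alone.

Things in the scene. Friction and masses are not known exactly. Their poses are not given: they have to be found in the camera images.
- dowel_mid (a point): Centre of the loose beech dowel to be gauged: a plain pale wooden cylinder 20 mm in diameter and 80 mm long, about 30 g, standing on end on the bench. The point is half-way up (40 mm above its foot); z runs along the dowel. It must be set upright, foot on the gauge's base.
- gauge: Fixed taper gauge: plywood base 260 x 150 mm, 12 mm thick; origin at bench level, 75 mm along the slot from gauge_mouth. x runs along the slot from mouth to narrow end, y to the fence. On it stand a straight steel fence (face at y = +10 mm, 22 mm thick, x = -100 to 100 mm) and the jaw, tops 28 mm above the bench; behind the fence a rail, top 32 mm (y = 46 to 58 mm, x = -65 to 135 mm).
- gauge_mouth (a point): Top of the gauge's base in the slot's open mouth, 12 mm above the bench, axes as the gauge's. A dowel standing with its axis here just touches the fence (a 20 mm dowel on the fence has y = 0), with over 12 mm free on the other side: set it down a few mm off the fence. Friction, wood on steel, differs each time.
- jaw: Slanted jaw: a fixed clamp block with a steel bar, 115 x 18 x 16 mm, bolted on it (bar: x = -75 to 40 mm). Origin: on the base, in the bar's working face at mid setting; x along the face to the narrow end, y its normal, to the fence. The face makes 0.2 rad with the fence. The bar is clamped up to 3 mm either way along y (not measured): the dowel wedges 65 to 110 mm from gauge_mouth.
- pointer (a joint): Travel of the gauge's pointer along its rail, in m: 0 at the narrow end, growing towards the mouth, up to 0.11. It moves with about 1.5 N of friction and stays where it is left. It starts between 0 and 0.02, at least 25 mm clear of where the dowel wedges.
- pointer_nose (a point): Middle of the pointer's flat nose, 30 mm above the bench: an upright dark steel tongue 8 mm wide, spanning 14 to 48 mm above the bench, that faces the mouth in the slot. Axes as the gauge's. The nose touches the dowel when the dowel's axis is 10 mm before it (x = -10 mm here). Pushed hard, it can knock the wedged dowel loose.
- pointer_post (a point): Grip point on the pointer's brass post, 30 mm behind the nose (+x of the slot), 60 mm above the bench. The post is 14 mm square and stands from 36 to 80 mm above the bench; pinch it across the slot. The steel bridge under it is 37 mm high; a saddle on the fence's side (centred 52 mm from the post) rises to 48 mm.
- offcut_mid (a point): Bystander: a short thick dark hardwood offcut, 38 mm in diameter, 45 mm high, standing on end; the point is its centre. It and the dowel may have swapped places. Leave it.
- glue: Bystander: white glue bottle, 56 mm in diameter, 150 mm high; origin at the centre of its underside. Leave it.
- mallet: Bystander: a hammer with a wooden handle lying on the bench. Leave it.
- tin: Bystander: a closed steel tin, 70 mm in diameter, 70 mm high; origin at the centre of its underside. Leave it.

How it is judged:
By the outcome, as a careful person would: the job done as asked, in the order asked, and still so for the second after the job is handed in, with the robot touching nothing.
It also fails if it takes over 72 s, if anything falls off the work surface, if the arm or the gripper's body presses on something with over 40 N, if the wrist force passes 120 N, or if a joint passes its speed limit or range.

### The arm

A 7-joint arm with a two-finger parallel gripper is mounted at the origin on the work surface. World frame = base frame: x ahead of the robot, y to its left, z up, the work surface at z = 0. Lengths are in m, angles in rad, forces in N, time in s.
With the tool pointing down it reaches from about 0.425 to 1.025 m from the base axis. Payload 9.4 kg.
Tool frame: the origin (TCP) lies midway between the tips of the shut fingers; the grasp point (between the pads) lies 19 mm behind it (manip.hold_point_z is the distance from the TCP to the grasp point, in m); z points along the fingers, y is the line along which they close (so a half turn about z gives the same grasp; the last joint's range is limited). The gripper opens to 93 mm and grips with 3 to 60 N. Pads are 15 mm wide; open, the fingers measure 128 mm over their backs; the gripper's body (75 mm by 188 mm) begins 65 mm behind the grasp point.
Start: joints at [1.267, 0.599, -0.003, 1.599, 0.002, 0.943, -0.08], TCP at [0.163, -0.706, 0.219] pointing down, gripper open.
Joint ranges: [-2.57, 2.57], [-0.35, 1.97], [-1.29, 1.29], [0.11, 2.56], [-1.05, 4.19], [0.11, 1.86], [-2.63, 2.63]. Speed limits (rad/s): [2.22, 2.22, 3.01, 3.01, 3.14, 3.14, 3.14].

### API

Orientations are given as [roll, pitch, yaw] about the fixed x, y, z axes, in that order (R = Rz(yaw) Ry(pitch) Rx(roll)).
In Python, from rig import manip gives the robot as it stands. The module is installed in compiled form; this text tells all that it offers.
- The arm moves only by the tool play_rows, never from a script. Its argument "targets" is a list of rows, each an object of numbers: "dx", "dy", "dz": the shift along the tool's x, y, z in m; "rx", "ry", "rz": the turn, a rotation vector about the tool's x, y, z in units of 8 degrees (1.0 is 8 degrees); "gripper": the closure, from -1 (fully open) to 1 (shut). A call has 1 to 8 rows; each row shifts and turns the commanded pose from where the row before left it, along the tool's axes as they then stand; what a row does not reach is not made up. A row lasts 1/10 s, in which the tool goes at most 50 mm and 8.59 degrees, less where a joint would pass 70% of its speed; a pose out of reach is approached as far as the arm can. A call is refused whole if a number of a shift passes 0.05 or a number of a turn 1, either way. A call with a gripper value outside its range is refused whole. The fingers move at their own pace and stop on an object; the grip force is fixed at half the most. Time passes only in rows, so rows that do not move let the fingers close. It gives the time, the measured TCP pose, the force, the opening and the grip force at its end, in the units of the state.
- manip.read_state(): the state, without advancing time (a new reading comes with each control period).
- manip.camera(name): name is "scene" or "top" or "wrist"; returns a dict with "img" (420x560x3 uint8, red, green, blue), "fx", "fy", "cx", "cy" (pixels), "pose" (4x4, takes a point from camera to world coordinates); the wrist camera has in their place "tool_from_camera" (4x4, takes a point from camera to tool coordinates, whose origin is the TCP and whose axes are the flange's). Camera axes: x right, y down, z forward; pixel columns grow to the right and rows downward; lengths in m; the calibration is good to about 2 mm. The wrist camera is an equidistant fisheye: a pixel r from the principal point sees the ray r / f radians off the axis. A picture is of the moment at which its call begins: read the wrist's pose just before it. There is no depth.
- manip.finish_job(): hands the job in; it is judged then, once.
The state is a dict: "time_s": time; "q": joint angles; "joint_vel": joint speeds; "tau": joint torques, N m; "tcp_pos": TCP position; "tcp_rot": TCP orientation; "contact_force": force on the tool from outside, world axes, zero at the start; "ft_torque": the same for the moment, N m; "width": opening from 0.0 (shut) to 1.0 (fully open); "gripper_force": force on a finger pad.
Only numpy, scipy, OpenCV 4.12 (cv2) and the standard library are available. Lean on these libraries where they do the work, as an engineer would, in place of code of your own. Each camera call takes 0.05 s, during which the arm holds its last target. There are 200 camera calls.

## Working session

There is one attempt and no reset: what is moved stays moved. The work goes in short steps, Python scripts to look and compute and a tool call to move; the robot and the scene stay as the last step left them, time stands still between calls to the robot, and variables do not carry over. Pictures are saved under pics/ and viewed, at most 10 in all, crops included, and the job is handed in when it is done.

Besides the shell and the picture viewer there is one more tool, called after "Emit:" by a JSON object that holds its "name" and its "arguments". play_rows: Moves the arm, as the interface text tells. Its arguments: {"type":"object","properties":{"targets":{"type":"array"}},"required":["targets"]}

```bash
mkdir -p pics; ls; python3 - <<'E'
from rig import manip
import cv2,numpy as np
for n in ("scene","top"):
    c=manip.camera(n); cv2.imwrite(f"pics/{n}0.png",c["img"][:,:,::-1]); print(n,c["fx"],c["fy"],c["cx"],c["cy"],np.round(c["pose"],4).tolist())
s=manip.read_state(); print({k:np.round(v,3).tolist() for k,v in s.items()}, manip.hold_point_z)
E
```

```text
pics
scene 415.12242663215153 415.12242663215153 276.8402373474384 218.08014259548324 [[0.8823, 0.3095, -0.3545, 0.8924], [0.4706, -0.5863, 0.6594, -0.6323], [-0.0038, -0.7486, -0.663, 0.7018], [0.0, 0.0, 0.0, 1.0]]
top 446.5108356313442 446.5108356313442 281.2224417197169 203.030915397194 [[0.0188, -0.9982, 0.0572, 0.4884], [-0.9997, -0.018, 0.0144, 0.0085], [-0.0134, -0.0575, -0.9983, 1.1702], [0.0, 0.0, 0.0, 1.0]]
{'time_s': 0.1, 'q': [1.267, 0.6, -0.003, 1.6, 0.002, 0.943, -0.08], 'joint_vel': [-0.0, 0.0, 0.0, -0.002, -0.0, -0.002, -0.0], 'tau': [0.007, -76.656, 1.503, -25.294, -0.052, 0.014, 0.0], 'tcp_pos': [0.163, -0.706, 0.218], 'tcp_rot': [-3.14, 0.0, 0.227], 'contact_force': [0.134, 0.037, -0.084], 'ft_torque': [0.003, 0.055, 0.035], 'gripper_force': 0.0, 'width': 0.997} 0.0188
```

View pics/scene0.png

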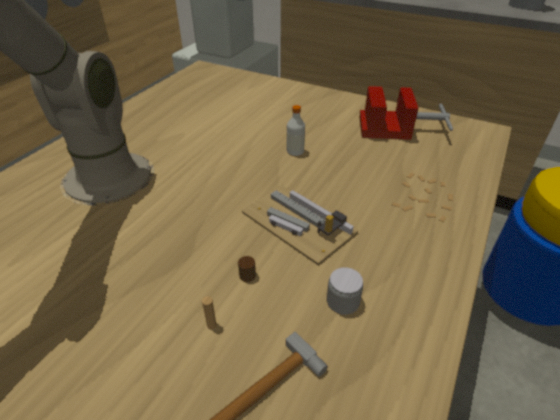

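View pics/top0.png

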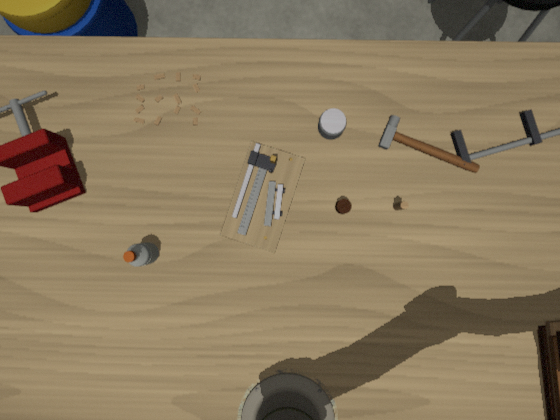

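The scene view shows the dowel at about (209,313), the offcut at (247,268) and the gauge around (300,225). In the top view the dowel is at about (400,203) and the gauge corners are about (252,141), (305,157), (275,252) and (221,233). I'll enlarge both.

```bash
python3 - <<'E'
import cv2,numpy as np
a=cv2.imread("pics/top0.png"); b=cv2.imread("pics/scene0.png")
A=cv2.resize(a[135:260,215:315],None,fx=4.8,fy=4.8,interpolation=cv2.INTER_CUBIC)  # 480x600
D=cv2.resize(a[185:220,385:420],(300,300),interpolation=cv2.INTER_CUBIC)
D2=cv2.resize(b[290:335,190:235],(300,300),interpolation=cv2.INTER_CUBIC)
cv2.imwrite("pics/c1.png",np.hstack([A,np.vstack([D,D2])]))
E
```

```text
(no output)
```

View pics/c1.png

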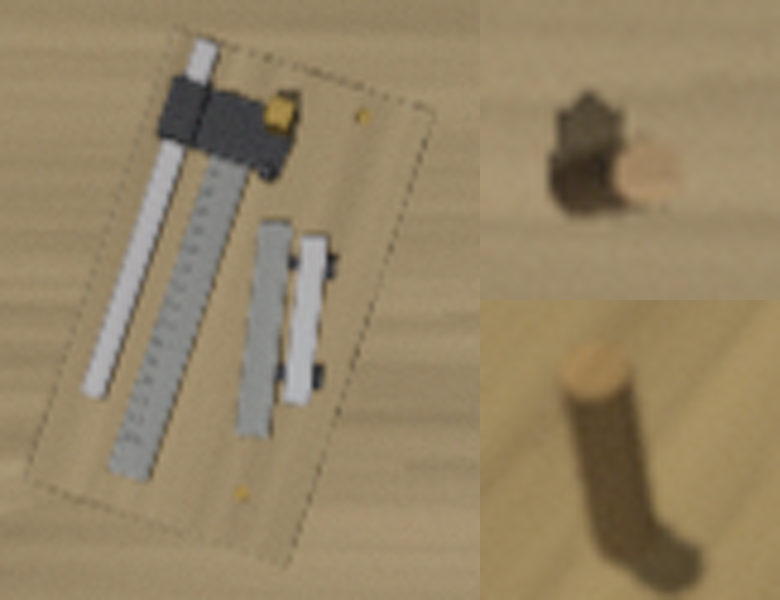

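The crop shows the fence's mouth end at about (109,468)-(150,480), the rail ends near (95,397) and (205,42), and the post top at about (281,112). The dowel's top disc is at about (650,172) from above and (595,370) in the scene inset.

```bash
cat > h.py <<'E'
import numpy as np
from scipy.spatial.transform import Rotation as R
from rig import manip
CAM={"scene":(415.122,276.84,218.08,np.array([[0.8823,0.3095,-0.3545,0.8924],[0.4706,-0.5863,0.6594,-0.6323],[-0.0038,-0.7486,-0.663,0.7018]])),
"top":(446.511,281.222,203.031,np.array([[0.0188,-0.9982,0.0572,0.4884],[-0.9997,-0.018,0.0144,0.0085],[-0.0134,-0.0575,-0.9983,1.1702]]))}
def atz(n,u,v,z):
    f,cx,cy,P=CAM[n]; d=P[:,:3]@[(u-cx)/f,(v-cy)/f,1]; o=P[:,3]; return (o+d*(z-o[2])/d[2])[:2]
def wrist(px,z,c,s):
    """wrist pixel -> world point at height z; s = state read just before"""
    T=c["tool_from_camera"]; out=[]
    Rt=R.from_euler("xyz",s["tcp_rot"]).as_matrix(); 
    u,v=px; a=np.array([(u-c["cx"])/c["fx"],(v-c["cy"])/c["fy"]]); r=np.linalg.norm(a)+1e-12
    d=np.r_[np.sin(r)*a/r,np.cos(r)]; o=Rt@T[:3,3]+s["tcp_pos"]; d=Rt@T[:3,:3]@d
    return (o+d*(z-o[2])/d[2])[:2]
E
python3 - <<'E'
from h import *
from scipy.optimize import least_squares
g=lambda x,y:((x+.5)/4.8-.5+215,(y+.5)/4.8-.5+135)
pts=[(109,468,-.1,.032,.028),(150,480,-.1,.010,.028),(82,393,-.065,.058,.032),(106,400,-.065,.046,.032),(193,38,.135,.058,.032),(217,46,.135,.046,.032)]
W=np.array([atz("top",*g(a,b),z) for a,b,_,_,z in pts]); L=np.array([p[2:4] for p in pts])
def T(p,L): c,s=np.cos(p[2]),np.sin(p[2]); return np.c_[p[0]+c*L[:,0]-s*L[:,1],p[1]+s*L[:,0]+c*L[:,1]]
r=least_squares(lambda p:(T(p,L)-W).ravel(),[.5,0,0]).x
print("gauge",r,"\nres mm",np.round((T(r,L)-W)*1e3,1).tolist())
inv=lambda w:np.array([[np.cos(r[2]),np.sin(r[2])],[-np.sin(r[2]),np.cos(r[2])]])@(w-r[:2])
for c in [(178,30),(434,112),(290,567),(25,487)]: print("corner",inv(atz("top",*g(*c),.012)))
for c in [(258,222),(291,226),(235,432),(269,438)]: print("jaw",inv(atz("top",*g(*c),.028)))
print("post",inv(atz("top",*g(281,112),.08)))
d=[atz("top",385+170.5/8.571-.5,185+172.5/8.571-.5,.08),atz("scene",190+115.5/6.667-.5,290+70.5/6.667-.5,.08)]
print("dowel",d)
print("mouth",T(r,np.array([[-.075,-.004]])))
E
```

```text
gauge [ 0.56338458  0.07667991 -0.28131645] 
res mm [[-1.2, -0.6], [-1.3, 0.2], [0.1, -0.3], [0.2, 1.1], [0.7, -0.9], [1.5, 0.5]]
corner [0.13915212 0.07041658]
corner [ 0.13702796 -0.07636302]
corner [-0.12151715 -0.07454465]
corner [-0.122866    0.07490817]
jaw [ 0.04998795 -0.00382689]
jaw [ 0.05313518 -0.02135998]
jaw [-0.0609034  -0.02550912]
jaw [-0.05859687 -0.04376392]
post [ 0.10285236 -0.00201982]
dowel [array([ 0.55238499, -0.27588797]), array([ 0.55305187, -0.27603579])]
mouth [[0.49022229 0.09365869]]
```

Emit:
{"name": "play_rows", "arguments": {"targets": [{"rz": 0.91},{"rz": 0.91},{"rz": 0.91},{"rz": 0.91},{"dx": 0.0213,"dy": -0.0434},{"dx": 0.0213,"dy": -0.0434},{"dx": 0.0213,"dy": -0.0434},{"dx": 0.0213,"dy": -0.0434}]}}

```text
invalid input at $.targets[0]: expected keys dx, dy, dz, rx, ry, rz, gripper
```

Emit:
{"name": "play_rows", "arguments": {"targets": [{"dx": 0.0213,"dy": -0.0434},{"dx": 0.0213,"dy": -0.0434},{"dx": 0.0213,"dy": -0.0434},{"dx": 0.0213,"dy": -0.0434},{"dx": 0.0213,"dy": -0.0434},{"dx": 0.0213,"dy": -0.0434},{"dx": 0.0213,"dy": -0.0434},{"dx": 0.0213,"dy": -0.0434}]}}

```text
invalid input at $.targets[0]: expected keys dx, dy, dz, rx, ry, rz, gripper
```

```bash
cat >> h.py <<'E'
def go(x,y,z=None,yaw=-.2813):
    s=manip.read_state(); Rt=R.from_euler("xyz",s["tcp_rot"]).as_matrix(); p=np.array(s["tcp_pos"])
    d=np.array([x,y,p[2] if z is None else z])-p
    rv=R.from_matrix(Rt.T@R.from_euler("xyz",[np.pi,0,yaw]).as_matrix()).as_rotvec()
    print("t",round(s["time_s"],2),"tcp",np.round(p,4),np.round(s["tcp_rot"],3),"F",np.round(s["contact_force"],1),"w",round(s["width"]*93,1))
    print("tool shift mm",np.round(Rt.T@d*1e3,1),"turn units",np.round(rv/np.radians(8),3))
E
python3 - <<'E'
from h import *
import cv2
go(.5527,-.276,.2)
s=manip.read_state(); c=manip.camera("wrist"); cv2.imwrite("pics/w1.png",c["img"][:,:,::-1])
print({k:np.round(v,4).tolist() for k,v in c.items() if k!="img"})
np.save("w1.npy",dict(c=c,s=s),allow_pickle=True)
E
```

```text
t 0.1 tcp [ 0.1629 -0.706   0.2178] [-3.14   0.     0.227] F [ 0.1  0.  -0.1] w 92.7
tool shift mm [ 476.5 -331.3   18.2] turn units [-0.01   0.004  3.639]
{'fx': 325.1923, 'fy': 325.1923, 'cx': 278.5159, 'cy': 205.954, 'tool_from_camera': [[0.0005, -0.9576, -0.288, 0.08], [1.0, 0.0006, -0.0004, -0.0001], [0.0006, -0.288, 0.9576, -0.1655], [0.0, 0.0, 0.0, 1.0]]}
```

View pics/w1.png

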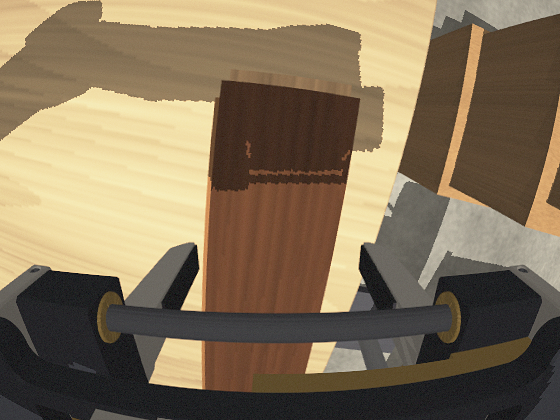

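The move was refused because every key is required, so the arm hasn't moved. This wrist view still shows the start, with the block under the fingers and the fingers near columns 180 and 375. I'll resend with all keys.

Emit:
{"name": "play_rows", "arguments": {"targets": [{"dx": 0,"dy": 0,"dz": 0,"rx": 0,"ry": 0,"rz": 0.91,"gripper": -1},{"dx": 0,"dy": 0,"dz": 0,"rx": 0,"ry": 0,"rz": 0.91,"gripper": -1},{"dx": 0,"dy": 0,"dz": 0,"rx": 0,"ry": 0,"rz": 0.91,"gripper": -1},{"dx": 0,"dy": 0,"dz": 0,"rx": 0,"ry": 0,"rz": 0.91,"gripper": -1},{"dx": 0.0213,"dy": -0.0434,"dz": 0,"rx": 0,"ry": 0,"rz": 0,"gripper": -1},{"dx": 0.0213,"dy": -0.0434,"dz": 0,"rx": 0,"ry": 0,"rz": 0,"gripper": -1},{"dx": 0.0213,"dy": -0.0434,"dz": 0,"rx": 0,"ry": 0,"rz": 0,"gripper": -1},{"dx": 0.0213,"dy": -0.0434,"dz": 0,"rx": 0,"ry": 0,"rz": 0,"gripper": -1}]}}

```text
time_s: 0.95
tcp_pos: [0.294, -0.5617, 0.2184]
tcp_rot: [-3.141, 0.0, -0.282]
contact_force: [-0.4, -0.6, 0.5]
width: 0.997
gripper_force: 0.0
```

Emit:
{"name": "play_rows", "arguments": {"targets": [{"dx": 0.0213,"dy": -0.0434,"dz": 0,"rx": 0,"ry": 0,"rz": 0,"gripper": -1},{"dx": 0.0213,"dy": -0.0434,"dz": 0,"rx": 0,"ry": 0,"rz": 0,"gripper": -1},{"dx": 0.0213,"dy": -0.0434,"dz": 0,"rx": 0,"ry": 0,"rz": 0,"gripper": -1},{"dx": 0.0213,"dy": -0.0434,"dz": 0,"rx": 0,"ry": 0,"rz": 0,"gripper": -1},{"dx": 0.0213,"dy": -0.0434,"dz": 0,"rx": 0,"ry": 0,"rz": 0,"gripper": -1},{"dx": 0.0213,"dy": -0.0434,"dz": 0,"rx": 0,"ry": 0,"rz": 0,"gripper": -1},{"dx": 0,"dy": 0,"dz": 0,"rx": 0,"ry": 0,"rz": 0,"gripper": -1}]}}

```text
time_s: 1.65
tcp_pos: [0.4936, -0.3419, 0.2182]
tcp_rot: [-3.138, -0.001, -0.271]
contact_force: [-0.5, -0.2, -0.6]
width: 0.999
gripper_force: 0.0
```

```bash
python3 - <<'E'
from h import *
import cv2
go(.5527,-.276,.2)
s=manip.read_state(); c=manip.camera("wrist"); cv2.imwrite("pics/w2.png",c["img"][:,:,::-1])
np.save("w.npy",dict(c=c,s=s),allow_pickle=True)
E
```

```text
t 1.65 tcp [ 0.4936 -0.3419  0.2182] [-3.138e+00 -1.000e-03 -2.710e-01] F [-0.5 -0.2 -0.6] w 92.9
tool shift mm [ 39.3 -79.3  18.5] turn units [-0.024 -0.007  0.073]
```

View pics/w2.png

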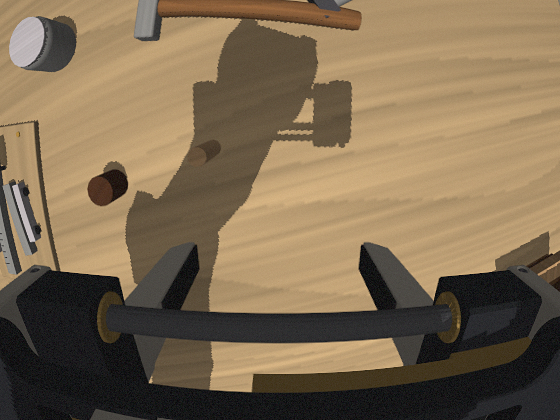

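The dowel is in the arm's shadow, with its top disc near (200,156), and the offcut is at (100,190). I'll check the estimate against this and move over it.

```bash
python3 - <<'E'
from h import *
d=np.load("w.npy",allow_pickle=True).item(); print(wrist((199.5,156),.08,d["c"],d["s"]))
E
```

```text
[ 0.55124481 -0.27880232]
```

Emit:
{"name": "play_rows", "arguments": {"targets": [{"dx": 0.013,"dy": -0.0264,"dz": 0,"rx": 0,"ry": 0,"rz": 0.073,"gripper": -1},{"dx": 0.013,"dy": -0.0264,"dz": 0.009,"rx": 0,"ry": 0,"rz": 0,"gripper": -1},{"dx": 0.013,"dy": -0.0264,"dz": 0.009,"rx": 0,"ry": 0,"rz": 0,"gripper": -1},{"dx": 0,"dy": 0,"dz": 0,"rx": 0,"ry": 0,"rz": 0,"gripper": -1}]}}

```text
time_s: 2.1
tcp_pos: [0.5497, -0.2809, 0.1992]
tcp_rot: [-3.14, 0.001, -0.288]
contact_force: [0.4, 0.1, 0.1]
width: 1.0
gripper_force: 0.0
```

```bash
python3 - <<'E'
from h import *
go(.5527,-.276,.026)
import cv2
s=manip.read_state(); c=manip.camera("wrist"); cv2.imwrite("pics/w3.png",c["img"][:,:,::-1])
np.save("w.npy",dict(c=c,s=s),allow_pickle=True)
E
```

```text
t 2.1 tcp [ 0.5497 -0.2809  0.1992] [-3.14e+00  1.00e-03 -2.88e-01] F [0.4 0.1 0.1] w 93.0
tool shift mm [  1.8  -5.3 173.2] turn units [-0.012  0.01  -0.046]
```

View pics/w3.png

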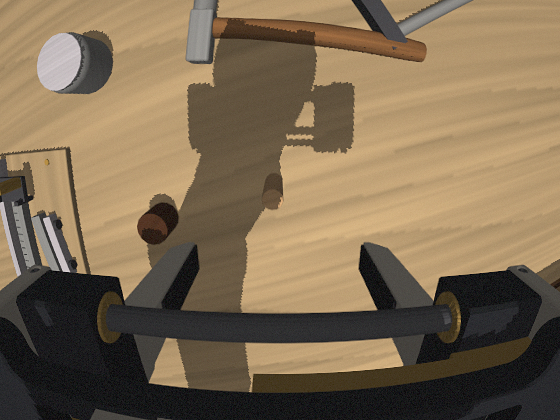

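The dowel is centred between the fingers, with its top disc at about (270,200), and the path is clear.

```bash
python3 - <<'E'
from h import *
d=np.load("w.npy",allow_pickle=True).item(); print(wrist((271,200),.08,d["c"],d["s"])); go(.5527,-.276,.026)
E
```

```text
[ 0.55150175 -0.27413314]
t 2.15 tcp [ 0.5482 -0.2831  0.1997] [-3.141e+00  1.000e-03 -2.900e-01] F [-0.5  0.1  0.5] w 92.9
tool shift mm [  2.5  -8.  173.7] turn units [-0.002  0.011 -0.061]
```

Emit:
{"name": "play_rows", "arguments": {"targets": [{"dx": 0.002,"dy": -0.008,"dz": 0,"rx": 0,"ry": 0,"rz": -0.06,"gripper": -1},{"dx": 0,"dy": 0,"dz": 0.03,"rx": 0,"ry": 0,"rz": 0,"gripper": -1},{"dx": 0,"dy": 0,"dz": 0.04,"rx": 0,"ry": 0,"rz": 0,"gripper": -1},{"dx": 0,"dy": 0,"dz": 0.03,"rx": 0,"ry": 0,"rz": 0,"gripper": -1},{"dx": 0,"dy": 0,"dz": 0.03,"rx": 0,"ry": 0,"rz": 0,"gripper": -1},{"dx": 0,"dy": 0,"dz": 0.025,"rx": 0,"ry": 0,"rz": 0,"gripper": -1},{"dx": 0,"dy": 0,"dz": 0.018,"rx": 0,"ry": 0,"rz": 0,"gripper": -1},{"dx": 0,"dy": 0,"dz": 0,"rx": 0,"ry": 0,"rz": 0,"gripper": -1}]}}

```text
time_s: 2.95
tcp_pos: [0.5503, -0.2775, 0.0257]
tcp_rot: [3.141, 0.004, -0.285]
contact_force: [0.0, 0.2, -0.0]
width: 1.0
gripper_force: 0.0
```

```bash
python3 - <<'E'
from h import *
go(.552,-.2757,.026)
E
```

```text
t 2.95 tcp [ 0.5503 -0.2775  0.0257] [ 3.141  0.004 -0.285] F [ 0.   0.2 -0. ] w 93.0
tool shift mm [ 1.1 -2.2 -0.3] turn units [ 0.002  0.026 -0.026]
```

Emit:
{"name": "play_rows", "arguments": {"targets": [{"dx": 0.001,"dy": -0.002,"dz": 0,"rx": 0,"ry": 0.02,"rz": -0.02,"gripper": 0},{"dx": 0,"dy": 0,"dz": 0,"rx": 0,"ry": 0,"rz": 0,"gripper": 0.3},{"dx": 0,"dy": 0,"dz": 0,"rx": 0,"ry": 0,"rz": 0,"gripper": 0.45},{"dx": 0,"dy": 0,"dz": 0,"rx": 0,"ry": 0,"rz": 0,"gripper": 0.6},{"dx": 0,"dy": 0,"dz": 0,"rx": 0,"ry": 0,"rz": 0,"gripper": 1},{"dx": 0,"dy": 0,"dz": 0,"rx": 0,"ry": 0,"rz": 0,"gripper": 1},{"dx": 0,"dy": 0,"dz": 0,"rx": 0,"ry": 0,"rz": 0,"gripper": 1},{"dx": 0,"dy": 0,"dz": 0,"rx": 0,"ry": 0,"rz": 0,"gripper": 1}]}}

```text
time_s: 3.75
tcp_pos: [0.5538, -0.275, 0.0276]
tcp_rot: [3.142, -0.003, -0.28]
contact_force: [0.9, -0.7, -1.0]
width: 0.36
gripper_force: 0.0
```

Emit:
{"name": "play_rows", "arguments": {"targets": [{"dx": 0,"dy": 0,"dz": 0,"rx": 0,"ry": 0,"rz": 0,"gripper": 1},{"dx": 0,"dy": 0,"dz": 0,"rx": 0,"ry": 0,"rz": 0,"gripper": 1}]}}

```text
time_s: 3.95
tcp_pos: [0.5538, -0.2751, 0.0275]
tcp_rot: [-3.142, -0.003, -0.28]
contact_force: [-0.5, -0.1, 0.6]
width: 0.212
gripper_force: 30.0
```

```bash
python3 - <<'E'
from h import *
go(.4902,.0937,.15); print(manip.read_state()["gripper_force"])
E
```

```text
t 3.95 tcp [ 0.5538 -0.2751  0.0275] [-3.142e+00 -3.000e-03 -2.800e-01] F [-0.5 -0.1  0.6] w 19.7
tool shift mm [-162.8 -336.8 -122.9] turn units [-0.    -0.019  0.006]
30.001034438610077
```

Emit:
{"name": "play_rows", "arguments": {"targets": [{"dx": 0,"dy": 0,"dz": -0.03,"rx": 0,"ry": 0,"rz": 0,"gripper": 1},{"dx": 0,"dy": 0,"dz": -0.045,"rx": 0,"ry": 0,"rz": 0,"gripper": 1},{"dx": -0.0083,"dy": -0.017,"dz": -0.035,"rx": 0,"ry": 0,"rz": 0,"gripper": 1},{"dx": -0.0163,"dy": -0.0337,"dz": -0.01,"rx": 0,"ry": 0,"rz": 0,"gripper": 1},{"dx": -0.0163,"dy": -0.0337,"dz": 0,"rx": 0,"ry": 0,"rz": 0,"gripper": 1},{"dx": -0.0163,"dy": -0.0337,"dz": 0,"rx": 0,"ry": 0,"rz": 0,"gripper": 1},{"dx": -0.0163,"dy": -0.0337,"dz": 0,"rx": 0,"ry": 0,"rz": 0,"gripper": 1},{"dx": -0.0163,"dy": -0.0337,"dz": 0,"rx": 0,"ry": 0,"rz": 0,"gripper": 1}]}}

```text
time_s: 4.75
tcp_pos: [0.5181, -0.0705, 0.1475]
tcp_rot: [-3.141, -0.003, -0.281]
contact_force: [0.7, 0.5, -1.6]
width: 0.211
gripper_force: 30.0
```

Emit:
{"name": "play_rows", "arguments": {"targets": [{"dx": -0.0163,"dy": -0.0337,"dz": 0,"rx": 0,"ry": 0,"rz": 0,"gripper": 1},{"dx": -0.0163,"dy": -0.0337,"dz": 0,"rx": 0,"ry": 0,"rz": 0,"gripper": 1},{"dx": -0.0163,"dy": -0.0337,"dz": 0,"rx": 0,"ry": 0,"rz": 0,"gripper": 1},{"dx": -0.0163,"dy": -0.0337,"dz": 0,"rx": 0,"ry": 0,"rz": 0,"gripper": 1},{"dx": -0.008,"dy": -0.016,"dz": 0,"rx": 0,"ry": 0,"rz": 0,"gripper": 1},{"dx": 0,"dy": 0,"dz": 0,"rx": 0,"ry": 0,"rz": 0,"gripper": 1},{"dx": 0,"dy": 0,"dz": 0,"rx": 0,"ry": 0,"rz": 0,"gripper": 1}]}}

```text
time_s: 5.45
tcp_pos: [0.4899, 0.0932, 0.1472]
tcp_rot: [3.141, -0.003, -0.28]
contact_force: [-0.4, -0.5, -0.7]
width: 0.207
gripper_force: 30.0
```

```bash
python3 - <<'E'
from h import *
import cv2
go(.4902,.0937,.06)
s=manip.read_state(); c=manip.camera("wrist"); cv2.imwrite("pics/w4.png",c["img"][:,:,::-1])
np.save("w.npy",dict(c=c,s=s),allow_pickle=True)
E
```

```text
t 5.45 tcp [0.4899 0.0932 0.1472] [ 3.141e+00 -3.000e-03 -2.800e-01] F [-0.4 -0.5 -0.7] w 19.3
tool shift mm [-0.1 -0.6 87.2] turn units [ 0.002 -0.021  0.011]
```

View pics/w4.png

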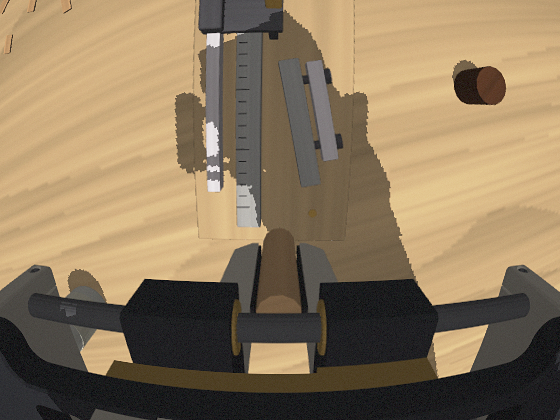

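The dowel is held upright over the mouth. The fence's inner edge runs from (261,226) to (262,34), and the jaw's face edge from (279,60) to (301,187).

```bash
python3 - <<'E'
from h import *
d=np.load("w.npy",allow_pickle=True).item()
r=np.array([.56338,.07668,-.28132]); M=np.array([[np.cos(r[2]),np.sin(r[2])],[-np.sin(r[2]),np.cos(r[2])]])
for p in [(261,226),(262,34),(237,226),(279,60),(301,187)]: 
    w=wrist(p,.028,d["c"],d["s"]); print(p,np.round(1e3*M@(w-r[:2]),1))
print("tcp",M@(np.array(d["s"]["tcp_pos"][:2])-r[:2]))
E
```

```text
(261, 226) [-100.    11.7]
(262, 34) [74.   9.9]
(237, 226) [-100.1   34.3]
(279, 60) [50.2 -4.8]
(301, 187) [-62.6 -24.8]
tcp [-0.07516117 -0.00456604]
```

Emit:
{"name": "play_rows", "arguments": {"targets": [{"dx": 0,"dy": 0,"dz": 0.025,"rx": 0,"ry": -0.02,"rz": 0,"gripper": 1},{"dx": 0,"dy": 0,"dz": 0.03,"rx": 0,"ry": 0,"rz": 0,"gripper": 1},{"dx": 0,"dy": 0,"dz": 0.025,"rx": 0,"ry": 0,"rz": 0,"gripper": 1},{"dx": 0,"dy": 0,"dz": 0.015,"rx": 0,"ry": 0,"rz": 0,"gripper": 1},{"dx": 0,"dy": 0,"dz": 0.008,"rx": 0,"ry": 0,"rz": 0,"gripper": 1},{"dx": 0,"dy": 0,"dz": 0.003,"rx": 0,"ry": 0,"rz": 0,"gripper": 1},{"dx": 0,"dy": 0,"dz": 0,"rx": 0,"ry": 0,"rz": 0,"gripper": 1},{"dx": 0,"dy": 0,"dz": 0,"rx": 0,"ry": 0,"rz": 0,"gripper": 1}]}}

```text
time_s: 6.3
tcp_pos: [0.4904, 0.093, 0.0418]
tcp_rot: [-3.141, -0.001, -0.281]
contact_force: [0.1, -0.5, -0.1]
width: 0.211
gripper_force: 30.0
```

Emit:
{"name": "play_rows", "arguments": {"targets": [{"dx": 0,"dy": 0,"dz": 0.001,"rx": 0,"ry": 0,"rz": 0,"gripper": 1},{"dx": 0,"dy": 0,"dz": 0,"rx": 0,"ry": 0,"rz": 0,"gripper": 1},{"dx": 0,"dy": 0,"dz": 0,"rx": 0,"ry": 0,"rz": 0,"gripper": 1}]}}

```text
time_s: 6.6
tcp_pos: [0.4902, 0.0934, 0.0405]
tcp_rot: [-3.141, -0.001, -0.28]
contact_force: [-0.4, -0.4, -0.9]
width: 0.214
gripper_force: 30.0
```

Emit:
{"name": "play_rows", "arguments": {"targets": [{"dx": 0,"dy": 0,"dz": 0.001,"rx": 0,"ry": 0,"rz": 0,"gripper": 1},{"dx": 0,"dy": 0,"dz": 0,"rx": 0,"ry": 0,"rz": 0,"gripper": 1},{"dx": 0,"dy": 0,"dz": 0,"rx": 0,"ry": 0,"rz": 0,"gripper": 1}]}}

```text
time_s: 6.9
tcp_pos: [0.4902, 0.0934, 0.0394]
tcp_rot: [-3.141, -0.0, -0.28]
contact_force: [-0.5, -0.7, 4.2]
width: 0.208
gripper_force: 30.0
```

Emit:
{"name": "play_rows", "arguments": {"targets": [{"dx": 0,"dy": 0,"dz": 0.0005,"rx": 0,"ry": 0,"rz": 0,"gripper": 1},{"dx": 0,"dy": 0,"dz": 0,"rx": 0,"ry": 0,"rz": 0,"gripper": 1},{"dx": 0,"dy": 0,"dz": 0,"rx": 0,"ry": 0,"rz": 0,"gripper": 1}]}}

```text
time_s: 7.2
tcp_pos: [0.4902, 0.0934, 0.0394]
tcp_rot: [-3.141, -0.001, -0.28]
contact_force: [-1.8, 0.0, 12.6]
width: 0.213
gripper_force: 30.0
```

Emit:
{"name": "play_rows", "arguments": {"targets": [{"dx": 0.0,"dy": -0.002,"dz": -0.0007,"rx": 0,"ry": 0,"rz": 0,"gripper": 1},{"dx": 0.01,"dy": -0.001,"dz": 0,"rx": 0,"ry": 0,"rz": 0,"gripper": 1},{"dx": 0.015,"dy": 0,"dz": 0,"rx": 0,"ry": 0,"rz": 0,"gripper": 1},{"dx": 0.015,"dy": 0,"dz": 0,"rx": 0,"ry": 0,"rz": 0,"gripper": 1},{"dx": 0.015,"dy": 0,"dz": 0,"rx": 0,"ry": 0,"rz": 0,"gripper": 1},{"dx": 0.015,"dy": 0,"dz": 0,"rx": 0,"ry": 0,"rz": 0,"gripper": 1},{"dx": 0,"dy": 0,"dz": 0,"rx": 0,"ry": 0,"rz": 0,"gripper": 1},{"dx": 0,"dy": 0,"dz": 0,"rx": 0,"ry": 0,"rz": 0,"gripper": 1}]}}

```text
time_s: 8.0
tcp_pos: [0.5597, 0.0764, 0.0395]
tcp_rot: [-3.141, -0.002, -0.281]
contact_force: [2.2, -0.3, 4.2]
width: 0.205
gripper_force: 30.0
```

```bash
cat >> h.py <<'E'
def g():
    s=manip.read_state(); r=np.array([.56338,.07668,-.28132]); c,q=np.cos(r[2]),np.sin(r[2]); M=np.array([[c,q],[-q,c]])
    print("t",round(s["time_s"],2),"gauge xy mm",np.round(1e3*M@(np.array(s["tcp_pos"][:2])-r[:2]),2),"z",round(s["tcp_pos"][2],4),"rot",np.round(s["tcp_rot"],3),"F",np.round(M@s["contact_force"][:2],1),round(s["contact_force"][2],1),"T",np.round(s["ft_torque"],2),"w",round(s["width"]*93,1))
E
python3 -c "
from h import *
g()"
```

```text
t 8.0 gauge xy mm [-3.49 -1.26] z 0.0395 rot [-3.141e+00 -2.000e-03 -2.810e-01] F [2.2 0.3] 4.2 T [-0.17 -0.52 -0.02] w 19.1
```

Emit:
{"name": "play_rows", "arguments": {"targets": [{"dx": 0.003,"dy": -0.0007,"dz": -0.0001,"rx": 0,"ry": 0,"rz": 0,"gripper": 1},{"dx": 0,"dy": 0,"dz": 0,"rx": 0,"ry": 0,"rz": 0,"gripper": 1},{"dx": 0,"dy": 0,"dz": 0,"rx": 0,"ry": 0,"rz": 0,"gripper": 1}]}}

```text
time_s: 8.3
tcp_pos: [0.5598, 0.0765, 0.0395]
tcp_rot: [3.141, 0.002, -0.28]
contact_force: [-2.5, -0.9, 7.2]
width: 0.212
gripper_force: 30.0
```

```bash
python3 -c "
from h import *
g()"
```

```text
t 8.3 gauge xy mm [-3.42 -1.2 ] z 0.0395 rot [ 3.141e+00  2.000e-03 -2.800e-01] F [-2.1 -1.6] 7.2 T [-0.2   0.57  0.05] w 19.8
```

Emit:
{"name": "play_rows", "arguments": {"targets": [{"dx": 0.003,"dy": -0.0005,"dz": 0,"rx": 0,"ry": 0,"rz": 0,"gripper": 1},{"dx": 0,"dy": 0,"dz": 0,"rx": 0,"ry": 0,"rz": 0,"gripper": 1},{"dx": 0,"dy": 0,"dz": 0,"rx": 0,"ry": 0,"rz": 0,"gripper": 1}]}}

```text
time_s: 8.6
tcp_pos: [0.5608, 0.0764, 0.0394]
tcp_rot: [3.14, 0.006, -0.28]
contact_force: [-7.3, -0.9, 12.2]
width: 0.211
gripper_force: 30.0
```

```bash
python3 -c "
from h import *
g()"
```

```text
t 8.6 gauge xy mm [-2.36 -0.99] z 0.0394 rot [ 3.14   0.006 -0.28 ] F [-6.8 -2.9] 12.2 T [0.03 1.87 0.03] w 19.7
```

Emit:
{"name": "play_rows", "arguments": {"targets": [{"dx": 0,"dy": 0.0003,"dz": -0.0008,"rx": 0,"ry": 0,"rz": 0,"gripper": 1},{"dx": 0,"dy": 0,"dz": 0,"rx": 0,"ry": 0,"rz": 0,"gripper": 1},{"dx": 0,"dy": 0,"dz": 0,"rx": 0,"ry": 0,"rz": 0,"gripper": 1}]}}

```text
time_s: 8.9
tcp_pos: [0.564, 0.0761, 0.0401]
tcp_rot: [3.142, 0.0, -0.28]
contact_force: [0.2, 0.0, -0.3]
width: 0.215
gripper_force: 30.0
```

```bash
python3 - <<'E'
from h import *
import cv2
g()
c=manip.camera("wrist"); a=c["img"][:,:,::-1][20:320,150:420]
b=manip.camera("scene")["img"][:,:,::-1][170:270,235:365]
cv2.imwrite("pics/w5.png",np.hstack([cv2.resize(a,(405,450)),cv2.resize(b,(390,450)[::1],interpolation=cv2.INTER_CUBIC)]))
E
```

```text
t 8.9 gauge xy mm [ 0.79 -0.34] z 0.0401 rot [ 3.142  0.    -0.28 ] F [0.2 0.1] -0.3 T [0.03 0.02 0.02] w 20.0
```

View pics/w5.png

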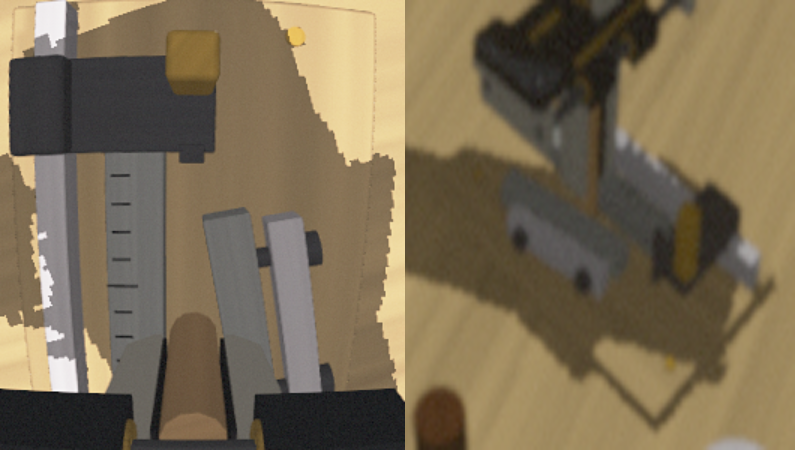

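The foot's friction on the base had been holding it back. Lifting slightly freed it, and the dowel stands upright in the slot between the fence and the jaw.

Emit:
{"name": "play_rows", "arguments": {"targets": [{"dx": 0.006,"dy": 0,"dz": 0.0003,"rx": 0,"ry": 0,"rz": 0,"gripper": 1},{"dx": 0.006,"dy": 0,"dz": 0,"rx": 0,"ry": 0,"rz": 0,"gripper": 1},{"dx": 0,"dy": -0.0005,"dz": 0,"rx": 0,"ry": 0,"rz": 0,"gripper": 1},{"dx": 0,"dy": 0,"dz": 0,"rx": 0,"ry": 0,"rz": 0,"gripper": 1},{"dx": 0,"dy": 0,"dz": 0,"rx": 0,"ry": 0,"rz": 0,"gripper": 1}]}}

```text
time_s: 9.5
tcp_pos: [0.5756, 0.0731, 0.0399]
tcp_rot: [3.141, 0.0, -0.28]
contact_force: [-0.3, 0.2, -0.3]
width: 0.211
gripper_force: 30.0
```

```bash
python3 -c "
from h import *
g()"
```

```text
t 9.5 gauge xy mm [12.75 -0.02] z 0.0399 rot [ 3.141  0.    -0.28 ] F [-0.3  0.1] -0.3 T [ 0.01  0.06 -0.01] w 19.6
```

Emit:
{"name": "play_rows", "arguments": {"targets": [{"dx": 0.001,"dy": -0.0007,"dz": 0.0001,"rx": 0,"ry": 0,"rz": 0,"gripper": 1},{"dx": 0,"dy": 0,"dz": 0,"rx": 0,"ry": 0,"rz": 0,"gripper": 1},{"dx": 0,"dy": 0,"dz": 0,"rx": 0,"ry": 0,"rz": 0,"gripper": 1}]}}

```text
time_s: 9.8
tcp_pos: [0.5769, 0.0736, 0.0398]
tcp_rot: [3.142, 0.0, -0.28]
contact_force: [0.1, -0.8, 0.4]
width: 0.209
gripper_force: 30.0
```

```bash
python3 -c "
from h import *
g()"
```

```text
t 9.8 gauge xy mm [13.88  0.76] z 0.0398 rot [ 3.142  0.    -0.28 ] F [ 0.3 -0.8] 0.4 T [0.07 0.04 0.01] w 19.5
```

Emit:
{"name": "play_rows", "arguments": {"targets": [{"dx": 0.001,"dy": -0.0005,"dz": 0.0,"rx": 0,"ry": 0,"rz": 0,"gripper": 1},{"dx": 0,"dy": 0,"dz": 0,"rx": 0,"ry": 0,"rz": 0,"gripper": 1},{"dx": 0,"dy": 0,"dz": 0,"rx": 0,"ry": 0,"rz": 0,"gripper": 1}]}}

```text
time_s: 10.1
tcp_pos: [0.5781, 0.0737, 0.0398]
tcp_rot: [3.142, -0.0, -0.281]
contact_force: [-0.7, 0.9, 0.0]
width: 0.208
gripper_force: 30.0
```

```bash
python3 -c "
from h import *
g()"
```

```text
t 10.1 gauge xy mm [14.93  1.22] z 0.0398 rot [ 3.142 -0.    -0.281] F [-1.   0.7] 0.0 T [-0.03 -0.02 -0.02] w 19.4
```

Emit:
{"name": "play_rows", "arguments": {"targets": [{"dx": 0.001,"dy": -0.0005,"dz": 0.0,"rx": 0,"ry": 0,"rz": 0,"gripper": 1},{"dx": 0,"dy": 0,"dz": 0,"rx": 0,"ry": 0,"rz": 0,"gripper": 1},{"dx": 0,"dy": 0,"dz": 0,"rx": 0,"ry": 0,"rz": 0,"gripper": 1}]}}

```text
time_s: 10.4
tcp_pos: [0.5787, 0.0736, 0.0397]
tcp_rot: [3.141, 0.001, -0.281]
contact_force: [-2.3, -1.1, -0.6]
width: 0.214
gripper_force: 30.0
```

```bash
python3 -c "
from h import *
g()"
```

```text
t 10.4 gauge xy mm [15.61  1.32] z 0.0397 rot [ 3.141e+00  1.000e-03 -2.810e-01] F [-1.9 -1.7] -0.6 T [-0.4   0.39  0.  ] w 19.9
```

Emit:
{"name": "play_rows", "arguments": {"targets": [{"dx": 0.001,"dy": -0.0003,"dz": 0.0,"rx": 0,"ry": 0,"rz": 0,"gripper": 1},{"dx": 0,"dy": 0,"dz": 0,"rx": 0,"ry": 0,"rz": 0,"gripper": 1},{"dx": 0,"dy": 0,"dz": 0,"rx": 0,"ry": 0,"rz": 0,"gripper": 1}]}}

```text
time_s: 10.7
tcp_pos: [0.5795, 0.0735, 0.0397]
tcp_rot: [3.141, 0.001, -0.281]
contact_force: [-3.7, -3.5, -0.1]
width: 0.212
gripper_force: 30.0
```

```bash
python3 -c "
from h import *
g()"
```

```text
t 10.7 gauge xy mm [16.42  1.41] z 0.0397 rot [ 3.141e+00  1.000e-03 -2.810e-01] F [-2.6 -4.4] -0.1 T [-0.86  0.89  0.03] w 19.7
```

Emit:
{"name": "play_rows", "arguments": {"targets": [{"dx": 0.0015,"dy": 0,"dz": 0.0,"rx": 0,"ry": 0,"rz": 0,"gripper": 1},{"dx": 0,"dy": 0,"dz": 0,"rx": 0,"ry": 0,"rz": 0,"gripper": 1},{"dx": 0,"dy": 0,"dz": 0,"rx": 0,"ry": 0,"rz": 0,"gripper": 1}]}}

```text
time_s: 11.0
tcp_pos: [0.581, 0.073, 0.0396]
tcp_rot: [3.141, 0.001, -0.281]
contact_force: [-2.6, -3.8, -1.1]
width: 0.211
gripper_force: 30.0
```

```bash
python3 -c "
from h import *
g()"
```

```text
t 11.0 gauge xy mm [18.    1.37] z 0.0396 rot [ 3.141e+00  1.000e-03 -2.810e-01] F [-1.5 -4.4] -1.1 T [-0.95  0.86  0.05] w 19.6
```

Emit:
{"name": "play_rows", "arguments": {"targets": [{"dx": 0.0015,"dy": 0,"dz": 0.0,"rx": 0,"ry": 0,"rz": 0,"gripper": 1},{"dx": 0,"dy": 0,"dz": 0,"rx": 0,"ry": 0,"rz": 0,"gripper": 1},{"dx": 0,"dy": 0,"dz": 0,"rx": 0,"ry": 0,"rz": 0,"gripper": 1}]}}

```text
time_s: 11.3
tcp_pos: [0.5825, 0.0726, 0.0396]
tcp_rot: [3.141, 0.001, -0.281]
contact_force: [-3.1, -4.4, 0.5]
width: 0.212
gripper_force: 30.0
```

```bash
python3 -c "
from h import *
g()"
```

```text
t 11.3 gauge xy mm [19.51  1.37] z 0.0396 rot [ 3.141e+00  1.000e-03 -2.810e-01] F [-1.8 -5. ] 0.5 T [-0.96  0.84  0.07] w 19.7
```

Emit:
{"name": "play_rows", "arguments": {"targets": [{"dx": 0.0015,"dy": 0.0001,"dz": 0.0,"rx": 0,"ry": 0,"rz": 0,"gripper": 1},{"dx": 0.0015,"dy": 0,"dz": 0,"rx": 0,"ry": 0,"rz": 0,"gripper": 1},{"dx": 0,"dy": 0,"dz": 0,"rx": 0,"ry": 0,"rz": 0,"gripper": 1},{"dx": 0,"dy": 0,"dz": 0,"rx": 0,"ry": 0,"rz": 0,"gripper": 1}]}}

```text
time_s: 11.7
tcp_pos: [0.5854, 0.0717, 0.0396]
tcp_rot: [3.141, 0.001, -0.281]
contact_force: [-2.7, -3.9, -1.0]
width: 0.212
gripper_force: 30.0
```

```bash
python3 -c "
from h import *
g()"
```

```text
t 11.7 gauge xy mm [22.56  1.3 ] z 0.0396 rot [ 3.141e+00  1.000e-03 -2.810e-01] F [-1.5 -4.5] -1.0 T [-1.01  0.79 -0.  ] w 19.7
```

Emit:
{"name": "play_rows", "arguments": {"targets": [{"dx": 0.0015,"dy": 0,"dz": 0.0,"rx": 0,"ry": 0,"rz": 0,"gripper": 1},{"dx": 0,"dy": 0,"dz": 0,"rx": 0,"ry": 0,"rz": 0,"gripper": 1},{"dx": 0,"dy": 0,"dz": 0,"rx": 0,"ry": 0,"rz": 0,"gripper": 1}]}}

```text
time_s: 12.0
tcp_pos: [0.5866, 0.0714, 0.0396]
tcp_rot: [3.141, 0.001, -0.281]
contact_force: [-4.4, -3.8, -0.5]
width: 0.209
gripper_force: 30.0
```

```bash
python3 -c "
from h import *
g()"
```

```text
t 12.0 gauge xy mm [23.77  1.34] z 0.0396 rot [ 3.141e+00  1.000e-03 -2.810e-01] F [-3.1 -4.9] -0.5 T [-0.89  0.96  0.02] w 19.5
```

Emit:
{"name": "play_rows", "arguments": {"targets": [{"dx": 0.001,"dy": 0,"dz": 0.0,"rx": 0,"ry": 0,"rz": 0,"gripper": 1},{"dx": 0,"dy": 0,"dz": 0,"rx": 0,"ry": 0,"rz": 0,"gripper": 1},{"dx": 0,"dy": 0,"dz": 0,"rx": 0,"ry": 0,"rz": 0,"gripper": 1}]}}

```text
time_s: 12.3
tcp_pos: [0.5868, 0.0713, 0.0396]
tcp_rot: [3.14, 0.003, -0.281]
contact_force: [-5.1, -3.3, 1.9]
width: 0.208
gripper_force: 30.0
```

```bash
python3 -c "
from h import *
g()"
```

```text
t 12.3 gauge xy mm [24.01  1.33] z 0.0396 rot [ 3.14e+00  3.00e-03 -2.81e-01] F [-4.  -4.6] 1.9 T [-0.77  1.4  -0.  ] w 19.4
```

Emit:
{"name": "play_rows", "arguments": {"targets": [{"dx": 0.001,"dy": 0,"dz": 0.0,"rx": 0,"ry": 0,"rz": 0,"gripper": 1},{"dx": 0,"dy": 0,"dz": 0,"rx": 0,"ry": 0,"rz": 0,"gripper": 1},{"dx": 0,"dy": 0,"dz": 0,"rx": 0,"ry": 0,"rz": 0,"gripper": 1}]}}

```text
time_s: 12.6
tcp_pos: [0.587, 0.0712, 0.0395]
tcp_rot: [3.14, 0.004, -0.28]
contact_force: [-6.9, -2.7, 3.1]
width: 0.209
gripper_force: 30.0
```

```bash
python3 -c "
from h import *
g()"
```

```text
t 12.6 gauge xy mm [24.21  1.33] z 0.0395 rot [ 3.14   0.004 -0.28 ] F [-5.9 -4.5] 3.1 T [-0.55  1.9   0.02] w 19.5
```

Emit:
{"name": "play_rows", "arguments": {"targets": [{"dx": 0.001,"dy": 0,"dz": 0.0,"rx": 0,"ry": 0,"rz": 0,"gripper": 1},{"dx": 0.001,"dy": 0,"dz": 0,"rx": 0,"ry": 0,"rz": 0,"gripper": 1},{"dx": 0,"dy": 0,"dz": 0,"rx": 0,"ry": 0,"rz": 0,"gripper": 1},{"dx": 0,"dy": 0,"dz": 0,"rx": 0,"ry": 0,"rz": 0,"gripper": 1}]}}

```text
time_s: 13.0
tcp_pos: [0.5875, 0.0711, 0.0395]
tcp_rot: [3.14, 0.006, -0.28]
contact_force: [-10.3, -0.8, 5.6]
width: 0.212
gripper_force: 30.0
```

```bash
python3 -c "
from h import *
g()"
```

```text
t 13.0 gauge xy mm [24.77  1.33] z 0.0395 rot [ 3.14   0.006 -0.28 ] F [-9.6 -3.6] 5.6 T [-0.16  2.78  0.04] w 19.7
```

Wedged at about 10 N, so I'm letting go.

Emit:
{"name": "play_rows", "arguments": {"targets": [{"dx": 0,"dy": 0,"dz": 0.0,"rx": 0,"ry": 0,"rz": 0,"gripper": 0.5},{"dx": 0,"dy": 0,"dz": 0,"rx": 0,"ry": 0,"rz": 0,"gripper": 0.3},{"dx": 0,"dy": 0,"dz": 0,"rx": 0,"ry": 0,"rz": 0,"gripper": 0.14},{"dx": 0,"dy": 0,"dz": 0,"rx": 0,"ry": 0,"rz": 0,"gripper": 0.14},{"dx": 0,"dy": 0,"dz": 0,"rx": 0,"ry": 0,"rz": 0,"gripper": 0.14}]}}

```text
time_s: 13.5
tcp_pos: [0.5917, 0.0709, 0.0399]
tcp_rot: [-3.141, -0.001, -0.28]
contact_force: [-0.0, 0.8, 0.4]
width: 0.426
gripper_force: 0.0
```

```bash
python3 -c "
from h import *
g()"
```

```text
t 13.5 gauge xy mm [28.79  2.25] z 0.0399 rot [-3.141e+00 -1.000e-03 -2.800e-01] F [-0.2  0.7] 0.4 T [ 0.05  0.01 -0.02] w 39.6
```

Emit:
{"name": "play_rows", "arguments": {"targets": [{"dx": -0.004,"dy": 0.001,"dz": 0,"rx": 0,"ry": 0,"rz": 0,"gripper": 0.14},{"dx": 0,"dy": 0,"dz": -0.02,"rx": 0,"ry": 0,"rz": 0,"gripper": 0.14},{"dx": 0,"dy": 0,"dz": -0.04,"rx": 0,"ry": 0,"rz": 0,"gripper": 0.14},{"dx": 0,"dy": 0,"dz": -0.04,"rx": 0,"ry": 0,"rz": 0,"gripper": 0.14},{"dx": -0.02,"dy": 0,"dz": -0.02,"rx": 0,"ry": 0,"rz": 0,"gripper": 0.14},{"dx": -0.02,"dy": 0,"dz": 0,"rx": 0,"ry": 0,"rz": 0,"gripper": 0.14},{"dx": 0,"dy": 0,"dz": 0,"rx": 0,"ry": 0,"rz": 0,"gripper": 0.14},{"dx": 0,"dy": 0,"dz": 0,"rx": 0,"ry": 0,"rz": 0,"gripper": 0.14}]}}

```text
time_s: 14.3
tcp_pos: [0.5488, 0.082, 0.1599]
tcp_rot: [-3.141, -0.0, -0.28]
contact_force: [0.6, 0.1, -0.9]
width: 0.428
gripper_force: 0.0
```

```bash
python3 - <<'E'
from h import *
import cv2
g()
s=manip.read_state(); c=manip.camera("wrist"); a=c["img"][:,:,::-1][40:300,150:400]
np.save("w.npy",dict(c=c,s=s),allow_pickle=True)
b=cv2.resize(a,None,fx=2.3,fy=2.3,interpolation=cv2.INTER_CUBIC); cv2.imwrite("pics/w6.png",b)
E
```

```text
t 14.3 gauge xy mm [-15.53   1.05] z 0.1599 rot [-3.141 -0.    -0.28 ] F [0.5 0.3] -0.9 T [ 0.07 -0.02  0.03] w 39.8
```

View pics/w6.png

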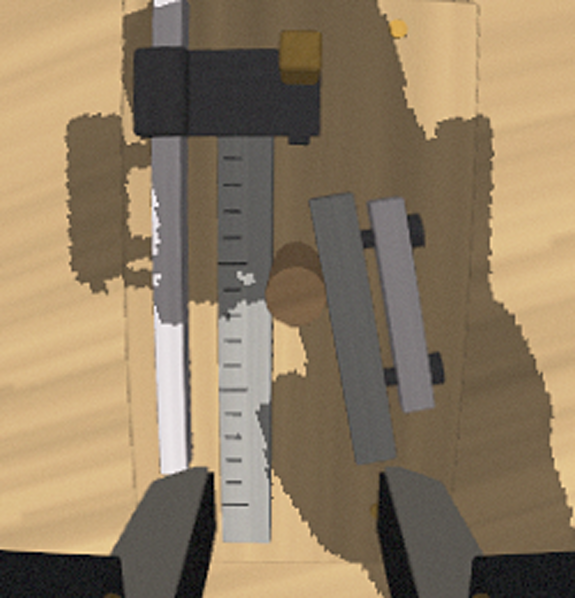

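The dowel stands wedged upright, with its top disc at crop (296,295). The post's top face is centred at about (300,52), and the nose tip is at about (298,143).

```bash
python3 - <<'E'
from h import *
d=np.load("w.npy",allow_pickle=True).item()
r=np.array([.56338,.07668,-.28132]); M=np.array([[np.cos(r[2]),np.sin(r[2])],[-np.sin(r[2]),np.cos(r[2])]])
for n,p,z in [("dowel",(296,295),.092),("post",(300.5,51.5),.08),("nose",(298,143),.048)]:
    w=wrist((150+(p[0]+.5)/2.3-.5,40+(p[1]+.5)/2.3-.5),z,d["c"],d["s"]); print(n,np.round(1e3*M@(w-r[:2]),1),w)
E
```

```text
dowel [23.1  1.2] [0.58593095 0.07137433]
post [ 1.016e+02 -1.000e-01] [0.66099955 0.04834421]
nose [72.2  0.6] [0.63293704 0.05718521]
```

Emit:
{"name": "play_rows", "arguments": {"targets": [{"dx": 0.03,"dy": 0.001,"dz": 0,"rx": 0,"ry": 0,"rz": 0,"gripper": 0.14},{"dx": 0.03,"dy": 0,"dz": 0,"rx": 0,"ry": 0,"rz": 0,"gripper": 0.14},{"dx": 0.03,"dy": 0,"dz": 0,"rx": 0,"ry": 0,"rz": 0,"gripper": 0.14},{"dx": 0.027,"dy": 0,"dz": 0,"rx": 0,"ry": 0,"rz": 0,"gripper": 0.14},{"dx": 0,"dy": 0,"dz": 0.02,"rx": 0,"ry": 0,"rz": 0,"gripper": 0.14},{"dx": 0,"dy": 0,"dz": 0.02,"rx": 0,"ry": 0,"rz": 0,"gripper": 0.14},{"dx": 0,"dy": 0,"dz": 0.02,"rx": 0,"ry": 0,"rz": 0,"gripper": 0.14},{"dx": 0,"dy": 0,"dz": 0,"rx": 0,"ry": 0,"rz": 0,"gripper": 0.14}]}}

```text
time_s: 15.15
tcp_pos: [0.6596, 0.0478, 0.0964]
tcp_rot: [3.139, 0.005, -0.281]
contact_force: [0.5, 0.3, 0.0]
width: 0.431
gripper_force: 0.0
```

```bash
python3 -c "
from h import *
g()"
```

```text
t 15.15 gauge xy mm [100.46  -0.98] z 0.0964 rot [ 3.139  0.005 -0.281] F [0.4 0.4] 0.0 T [ 0.04  0.07 -0.01] w 40.1
```

Emit:
{"name": "play_rows", "arguments": {"targets": [{"dx": 0.001,"dy": -0.0013,"dz": 0.01,"rx": 0,"ry": 0,"rz": 0,"gripper": 0.14},{"dx": 0,"dy": 0,"dz": 0.015,"rx": 0,"ry": 0,"rz": 0,"gripper": 0.14},{"dx": 0,"dy": 0,"dz": 0.013,"rx": 0,"ry": 0,"rz": 0,"gripper": 0.14},{"dx": 0,"dy": 0,"dz": 0.012,"rx": 0,"ry": 0,"rz": 0,"gripper": 0.14},{"dx": 0,"dy": 0,"dz": 0,"rx": 0,"ry": 0,"rz": 0,"gripper": 0.14},{"dx": 0,"dy": 0,"dz": 0,"rx": 0,"ry": 0,"rz": 0,"gripper": 0.14}]}}

```text
time_s: 15.75
tcp_pos: [0.662, 0.0495, 0.0496]
tcp_rot: [3.141, 0.001, -0.281]
contact_force: [0.4, 0.3, 0.4]
width: 0.428
gripper_force: 0.0
```

```bash
python3 -c "
from h import *
g()"
```

```text
t 15.75 gauge xy mm [102.32   1.23] z 0.0496 rot [ 3.141e+00  1.000e-03 -2.810e-01] F [0.3 0.4] 0.4 T [-0.01  0.01 -0.01] w 39.8
```

Emit:
{"name": "play_rows", "arguments": {"targets": [{"dx": 0,"dy": 0,"dz": 0.004,"rx": 0,"ry": 0,"rz": 0,"gripper": 0.14},{"dx": 0,"dy": 0,"dz": 0,"rx": 0,"ry": 0,"rz": 0,"gripper": 0.4},{"dx": 0,"dy": 0,"dz": 0,"rx": 0,"ry": 0,"rz": 0,"gripper": 0.55},{"dx": 0,"dy": 0,"dz": 0,"rx": 0,"ry": 0,"rz": 0,"gripper": 0.65},{"dx": 0,"dy": 0,"dz": 0,"rx": 0,"ry": 0,"rz": 0,"gripper": 1},{"dx": 0,"dy": 0,"dz": 0,"rx": 0,"ry": 0,"rz": 0,"gripper": 1},{"dx": 0,"dy": 0,"dz": 0,"rx": 0,"ry": 0,"rz": 0,"gripper": 1}]}}

```text
time_s: 16.45
tcp_pos: [0.6619, 0.0482, 0.0461]
tcp_rot: [3.141, 0.0, -0.282]
contact_force: [-1.1, -5.5, 3.3]
width: 0.145
gripper_force: 30.0
```

```bash
python3 -c "
from h import *
g()"
```

```text
t 16.45 gauge xy mm [1.0255e+02 4.0000e-02] z 0.0461 rot [ 3.141  0.    -0.282] F [ 0.4 -5.6] 3.3 T [-1.07  0.4  -0.21] w 13.5
```

Emit:
{"name": "play_rows", "arguments": {"targets": [{"dx": 0,"dy": 0.0011,"dz": -0.0003,"rx": 0,"ry": 0,"rz": 0,"gripper": 1},{"dx": -0.005,"dy": 0,"dz": 0,"rx": 0,"ry": 0,"rz": 0,"gripper": 1},{"dx": -0.006,"dy": 0,"dz": 0,"rx": 0,"ry": 0,"rz": 0,"gripper": 1},{"dx": -0.006,"dy": 0,"dz": 0,"rx": 0,"ry": 0,"rz": 0,"gripper": 1},{"dx": -0.006,"dy": 0,"dz": 0,"rx": 0,"ry": 0,"rz": 0,"gripper": 1},{"dx": -0.003,"dy": 0,"dz": 0,"rx": 0,"ry": 0,"rz": 0,"gripper": 1},{"dx": 0,"dy": 0,"dz": 0,"rx": 0,"ry": 0,"rz": 0,"gripper": 1},{"dx": 0,"dy": 0,"dz": 0,"rx": 0,"ry": 0,"rz": 0,"gripper": 1}]}}

```text
time_s: 17.25
tcp_pos: [0.6361, 0.056, 0.0461]
tcp_rot: [3.141, 0.001, -0.28]
contact_force: [-2.9, -1.8, 0.8]
width: 0.149
gripper_force: 30.0
```

```bash
python3 -c "
from h import *
g()"
```

```text
t 17.25 gauge xy mm [75.57  0.33] z 0.0461 rot [ 3.141e+00  1.000e-03 -2.800e-01] F [-2.3 -2.5] 0.8 T [-0.41  0.31 -0.25] w 13.8
```

Emit:
{"name": "play_rows", "arguments": {"targets": [{"dx": -0.003,"dy": 0,"dz": 0,"rx": 0,"ry": 0,"rz": 0,"gripper": 1},{"dx": -0.003,"dy": 0,"dz": 0,"rx": 0,"ry": 0,"rz": 0,"gripper": 1},{"dx": 0,"dy": 0,"dz": 0,"rx": 0,"ry": 0,"rz": 0,"gripper": 1},{"dx": 0,"dy": 0,"dz": 0,"rx": 0,"ry": 0,"rz": 0,"gripper": 1}]}}

```text
time_s: 17.65
tcp_pos: [0.6308, 0.0576, 0.0461]
tcp_rot: [-3.142, 0.001, -0.28]
contact_force: [-1.1, -0.4, -1.0]
width: 0.151
gripper_force: 30.0
```

```bash
python3 - <<'E'
from h import *
import cv2
g()
a=manip.camera("wrist")["img"][:,:,::-1]
cv2.imwrite("pics/w7.png",a); b=manip.camera("scene")["img"][:,:,::-1]; cv2.imwrite("pics/s7.png",b)
A=cv2.resize(a[150:400,170:390],(396,450)); B=cv2.resize(b[180:250,280:342],(399,450),interpolation=cv2.INTER_CUBIC)
cv2.imwrite("pics/c7.png",np.hstack([A,B]))
E
```

```text
t 17.65 gauge xy mm [70.06  0.41] z 0.0461 rot [-3.142e+00  1.000e-03 -2.800e-01] F [-0.9 -0.7] -1.0 T [-0.22  0.11 -0.28] w 14.0
```

View pics/c7.png

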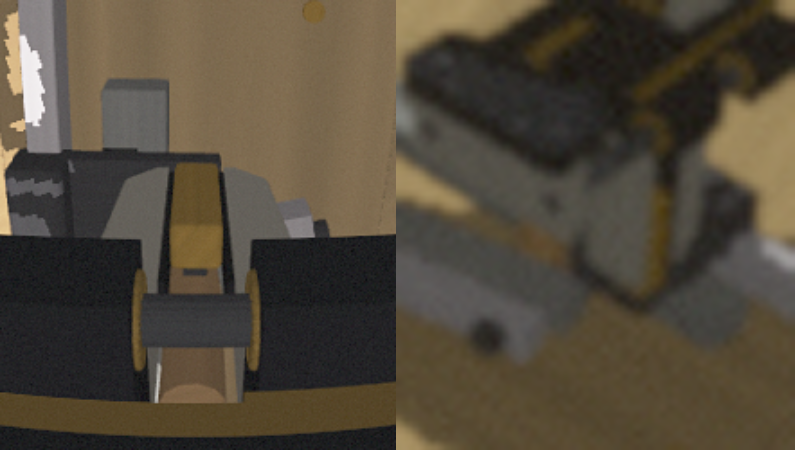

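The pointer's nose is close to the dowel, which is still upright beyond the post. From here I'll go by force in small steps.

Emit:
{"name": "play_rows", "arguments": {"targets": [{"dx": -0.001,"dy": 0,"dz": 0,"rx": 0,"ry": 0,"rz": 0,"gripper": 1},{"dx": -0.001,"dy": 0,"dz": 0,"rx": 0,"ry": 0,"rz": 0,"gripper": 1},{"dx": -0.001,"dy": 0,"dz": 0,"rx": 0,"ry": 0,"rz": 0,"gripper": 1},{"dx": 0,"dy": 0,"dz": 0,"rx": 0,"ry": 0,"rz": 0,"gripper": 1},{"dx": 0,"dy": 0,"dz": 0,"rx": 0,"ry": 0,"rz": 0,"gripper": 1}]}}

```text
time_s: 18.25
tcp_pos: [0.6281, 0.0584, 0.0461]
tcp_rot: [-3.141, 0.0, -0.28]
contact_force: [0.2, 0.5, -3.0]
width: 0.149
gripper_force: 30.0
```

```bash
python3 -c "
from h import *
g()"
```

```text
t 18.25 gauge xy mm [67.29  0.43] z 0.0461 rot [-3.141  0.    -0.28 ] F [0.1 0.5] -3.0 T [ 0.14 -0.31 -0.2 ] w 13.9
```

Emit:
{"name": "play_rows", "arguments": {"targets": [{"dx": -0.001,"dy": 0,"dz": 0,"rx": 0,"ry": 0,"rz": 0,"gripper": 1},{"dx": 0,"dy": 0,"dz": 0,"rx": 0,"ry": 0,"rz": 0,"gripper": 1},{"dx": 0,"dy": 0,"dz": 0,"rx": 0,"ry": 0,"rz": 0,"gripper": 1}]}}

```text
time_s: 18.55
tcp_pos: [0.6272, 0.0587, 0.0461]
tcp_rot: [-3.141, 0.0, -0.28]
contact_force: [1.4, 1.8, -3.9]
width: 0.147
gripper_force: 30.0
```

```bash
python3 -c "
from h import *
g()"
```

```text
t 18.55 gauge xy mm [66.31  0.43] z 0.0461 rot [-3.141  0.    -0.28 ] F [0.9 2.2] -3.9 T [ 0.26 -0.36 -0.23] w 13.7
```

Emit:
{"name": "play_rows", "arguments": {"targets": [{"dx": -0.0007,"dy": -0.0003,"dz": 0.0002,"rx": 0,"ry": 0,"rz": 0,"gripper": 1},{"dx": 0,"dy": 0,"dz": 0,"rx": 0,"ry": 0,"rz": 0,"gripper": 1},{"dx": 0,"dy": 0,"dz": 0,"rx": 0,"ry": 0,"rz": 0,"gripper": 1}]}}

```text
time_s: 18.85
tcp_pos: [0.6268, 0.0588, 0.0461]
tcp_rot: [-3.142, -0.0, -0.28]
contact_force: [1.7, 0.4, 0.5]
width: 0.151
gripper_force: 30.0
```

```bash
python3 -c "
from h import *
g()"
```

```text
t 18.85 gauge xy mm [65.84  0.44] z 0.0461 rot [-3.142 -0.    -0.28 ] F [1.6 0.9] 0.5 T [ 0.01 -0.36 -0.22] w 14.0
```

Emit:
{"name": "play_rows", "arguments": {"targets": [{"dx": -0.0007,"dy": 0,"dz": 0,"rx": 0,"ry": 0,"rz": 0,"gripper": 1},{"dx": 0,"dy": 0,"dz": 0,"rx": 0,"ry": 0,"rz": 0,"gripper": 1},{"dx": 0,"dy": 0,"dz": 0,"rx": 0,"ry": 0,"rz": 0,"gripper": 1}]}}

```text
time_s: 19.15
tcp_pos: [0.626, 0.0591, 0.0461]
tcp_rot: [-3.142, -0.0, -0.28]
contact_force: [1.0, 0.5, 1.8]
width: 0.15
gripper_force: 30.0
```

```bash
python3 -c "
from h import *
g()"
```

```text
t 19.15 gauge xy mm [65.07  0.49] z 0.0461 rot [-3.142 -0.    -0.28 ] F [0.8 0.8] 1.8 T [-0.06 -0.33 -0.19] w 14.0
```

Emit:
{"name": "play_rows", "arguments": {"targets": [{"dx": -0.0006,"dy": 0,"dz": 0,"rx": 0,"ry": 0,"rz": 0,"gripper": 1},{"dx": 0,"dy": 0,"dz": 0,"rx": 0,"ry": 0,"rz": 0,"gripper": 1},{"dx": 0,"dy": 0,"dz": 0,"rx": 0,"ry": 0,"rz": 0,"gripper": 1}]}}

```text
time_s: 19.45
tcp_pos: [0.6254, 0.0592, 0.0461]
tcp_rot: [-3.142, -0.0, -0.28]
contact_force: [1.3, -0.1, 2.2]
width: 0.149
gripper_force: 30.0
```

```bash
python3 -c "
from h import *
g()"
```

```text
t 19.45 gauge xy mm [64.45  0.46] z 0.0461 rot [-3.142 -0.    -0.28 ] F [1.2 0.3] 2.2 T [-0.02 -0.22 -0.24] w 13.8
```

Emit:
{"name": "play_rows", "arguments": {"targets": [{"dx": -0.0006,"dy": 0,"dz": 0,"rx": 0,"ry": 0,"rz": 0,"gripper": 1},{"dx": 0,"dy": 0,"dz": 0,"rx": 0,"ry": 0,"rz": 0,"gripper": 1},{"dx": 0,"dy": 0,"dz": 0,"rx": 0,"ry": 0,"rz": 0,"gripper": 1}]}}

```text
time_s: 19.75
tcp_pos: [0.6249, 0.0594, 0.0461]
tcp_rot: [-3.142, -0.0, -0.28]
contact_force: [0.8, -0.0, 3.8]
width: 0.154
gripper_force: 30.0
```

```bash
python3 -c "
from h import *
g()"
```

```text
t 19.75 gauge xy mm [63.86  0.51] z 0.0461 rot [-3.142 -0.    -0.28 ] F [0.8 0.2] 3.8 T [-0.07 -0.27 -0.27] w 14.3
```

Emit:
{"name": "play_rows", "arguments": {"targets": [{"dx": -0.0005,"dy": 0,"dz": -0.0001,"rx": 0,"ry": 0,"rz": 0,"gripper": 1},{"dx": 0,"dy": 0,"dz": 0,"rx": 0,"ry": 0,"rz": 0,"gripper": 1},{"dx": 0,"dy": 0,"dz": 0,"rx": 0,"ry": 0,"rz": 0,"gripper": 1}]}}

```text
time_s: 20.05
tcp_pos: [0.6243, 0.0596, 0.0461]
tcp_rot: [3.142, 0.0, -0.28]
contact_force: [1.4, -0.1, 3.1]
width: 0.149
gripper_force: 30.0
```

```bash
python3 -c "
from h import *
g()"
```

```text
t 20.05 gauge xy mm [63.25  0.48] z 0.0461 rot [ 3.142  0.    -0.28 ] F [1.4 0.3] 3.1 T [ 0.01 -0.27 -0.21] w 13.9
```

Emit:
{"name": "play_rows", "arguments": {"targets": [{"dx": -0.0005,"dy": 0,"dz": 0,"rx": 0,"ry": 0,"rz": 0,"gripper": 1},{"dx": 0,"dy": 0,"dz": 0,"rx": 0,"ry": 0,"rz": 0,"gripper": 1},{"dx": 0,"dy": 0,"dz": 0,"rx": 0,"ry": 0,"rz": 0,"gripper": 1}]}}

```text
time_s: 20.35
tcp_pos: [0.6238, 0.0597, 0.046]
tcp_rot: [3.142, 0.0, -0.28]
contact_force: [1.1, 0.2, 3.6]
width: 0.148
gripper_force: 30.0
```

```bash
python3 -c "
from h import *
g()"
```

```text
t 20.35 gauge xy mm [62.77  0.49] z 0.046 rot [ 3.142  0.    -0.28 ] F [1.  0.5] 3.6 T [ 0.01 -0.28 -0.19] w 13.8
```

Emit:
{"name": "play_rows", "arguments": {"targets": [{"dx": -0.0004,"dy": 0,"dz": -0.0001,"rx": 0,"ry": 0,"rz": 0,"gripper": 1},{"dx": 0,"dy": 0,"dz": 0,"rx": 0,"ry": 0,"rz": 0,"gripper": 1},{"dx": 0,"dy": 0,"dz": 0,"rx": 0,"ry": 0,"rz": 0,"gripper": 1}]}}

```text
time_s: 20.65
tcp_pos: [0.6234, 0.0599, 0.0461]
tcp_rot: [3.142, 0.0, -0.28]
contact_force: [1.3, -0.1, 2.8]
width: 0.148
gripper_force: 30.0
```

```bash
python3 -c "
from h import *
g()"
```

```text
t 20.65 gauge xy mm [62.29  0.51] z 0.0461 rot [ 3.142  0.    -0.28 ] F [1.3 0.3] 2.8 T [ 0.05 -0.29 -0.25] w 13.8
```

Emit:
{"name": "play_rows", "arguments": {"targets": [{"dx": -0.0004,"dy": 0,"dz": 0,"rx": 0,"ry": 0,"rz": 0,"gripper": 1},{"dx": 0,"dy": 0,"dz": 0,"rx": 0,"ry": 0,"rz": 0,"gripper": 1},{"dx": 0,"dy": 0,"dz": 0,"rx": 0,"ry": 0,"rz": 0,"gripper": 1}]}}

```text
time_s: 20.95
tcp_pos: [0.6233, 0.0599, 0.0461]
tcp_rot: [-3.142, -0.0, -0.281]
contact_force: [2.3, -0.1, 0.5]
width: 0.147
gripper_force: 30.0
```

```bash
python3 -c "
from h import *
g()
import cv2
a=manip.camera('wrist')['img'][:,:,::-1]; cv2.imwrite('pics/w8.png',a)
b=cv2.imread('pics/w7.png')
# track dowel top and its front (crop below post) between w7 and now
for n,(y0,y1,x0,x1) in {'dowelTop':(352,374,255,300)}.items():
    t=b[y0:y1,x0:x1]; r=cv2.matchTemplate(a[y0-25:y1+25,x0-15:x1+15],t,cv2.TM_CCOEFF_NORMED); print(n,cv2.minMaxLoc(r))
"
```

```text
t 20.95 gauge xy mm [62.2   0.48] z 0.0461 rot [-3.142 -0.    -0.281] F [2.3 0.5] 0.5 T [-0.07 -0.65 -0.24] w 13.7
dowelTop (-0.39759859442710876, 0.7222281694412231, (9, 35), (15, 16))
```

Emit:
{"name": "play_rows", "arguments": {"targets": [{"dx": -0.0004,"dy": 0,"dz": 0,"rx": 0,"ry": 0,"rz": 0,"gripper": 1},{"dx": 0,"dy": 0,"dz": 0,"rx": 0,"ry": 0,"rz": 0,"gripper": 1},{"dx": 0,"dy": 0,"dz": 0,"rx": 0,"ry": 0,"rz": 0,"gripper": 1}]}}

```text
time_s: 21.3
tcp_pos: [0.6232, 0.0599, 0.0461]
tcp_rot: [-3.141, -0.001, -0.281]
contact_force: [5.1, -0.1, -1.1]
width: 0.147
gripper_force: 30.0
```

```bash
python3 -c "
from h import *
g()"
```

```text
t 21.3 gauge xy mm [62.11  0.5 ] z 0.0461 rot [-3.141e+00 -1.000e-03 -2.810e-01] F [5.  1.3] -1.1 T [-0.14 -1.04 -0.22] w 13.6
```

The nose is touching: the pointer has stalled and the force is rising. I'll relax the push, let go and retract.

Emit:
{"name": "play_rows", "arguments": {"targets": [{"dx": 0.0005,"dy": 0.0,"dz": 0,"rx": 0,"ry": 0,"rz": 0,"gripper": 1},{"dx": 0,"dy": 0,"dz": 0,"rx": 0,"ry": 0,"rz": 0,"gripper": 1},{"dx": 0,"dy": 0,"dz": 0,"rx": 0,"ry": 0,"rz": 0,"gripper": 1}]}}

```text
time_s: 21.6
tcp_pos: [0.6232, 0.0599, 0.0461]
tcp_rot: [3.142, -0.0, -0.28]
contact_force: [4.4, -0.1, -0.9]
width: 0.151
gripper_force: 30.0
```

```bash
python3 -c "
from h import *
g()"
```

```text
t 21.6 gauge xy mm [62.11  0.5 ] z 0.0461 rot [ 3.142 -0.    -0.28 ] F [4.3 1.1] -0.9 T [-0.11 -0.97 -0.24] w 14.1
```

Emit:
{"name": "play_rows", "arguments": {"targets": [{"dx": 0,"dy": 0,"dz": 0,"rx": 0,"ry": 0,"rz": 0,"gripper": 0.55},{"dx": 0,"dy": 0,"dz": 0,"rx": 0,"ry": 0,"rz": 0,"gripper": 0.4},{"dx": 0,"dy": 0,"dz": 0,"rx": 0,"ry": 0,"rz": 0,"gripper": 0.2},{"dx": 0,"dy": 0,"dz": 0,"rx": 0,"ry": 0,"rz": 0,"gripper": 0.2},{"dx": 0,"dy": 0,"dz": 0,"rx": 0,"ry": 0,"rz": 0,"gripper": 0.2}]}}

```text
time_s: 22.1
tcp_pos: [0.6229, 0.06, 0.0461]
tcp_rot: [3.141, 0.001, -0.28]
contact_force: [-0.1, -0.0, -0.1]
width: 0.399
gripper_force: 0.0
```

```bash
python3 -c "
from h import *
g()"
```

```text
t 22.1 gauge xy mm [61.8   0.46] z 0.0461 rot [ 3.141e+00  1.000e-03 -2.800e-01] F [-0.1 -0. ] -0.1 T [ 0.02 -0.   -0.03] w 37.1
```

Emit:
{"name": "play_rows", "arguments": {"targets": [{"dx": 0,"dy": 0,"dz": -0.02,"rx": 0,"ry": 0,"rz": 0,"gripper": 0.2},{"dx": 0,"dy": 0,"dz": -0.04,"rx": 0,"ry": 0,"rz": 0,"gripper": 0.2},{"dx": 0,"dy": 0,"dz": -0.04,"rx": 0,"ry": 0,"rz": 0,"gripper": 0.2},{"dx": -0.02,"dy": -0.0005,"dz": -0.014,"rx": 0,"ry": 0,"rz": 0,"gripper": 0.2},{"dx": -0.03,"dy": 0,"dz": 0,"rx": 0,"ry": 0,"rz": 0,"gripper": 0.2},{"dx": -0.027,"dy": 0,"dz": 0,"rx": 0,"ry": 0,"rz": 0,"gripper": 0.2},{"dx": 0,"dy": 0,"dz": 0,"rx": 0,"ry": 0,"rz": 0,"gripper": 0.2},{"dx": 0,"dy": 0,"dz": 0,"rx": 0,"ry": 0,"rz": 0,"gripper": 0.2}]}}

```text
time_s: 22.9
tcp_pos: [0.5494, 0.0819, 0.1605]
tcp_rot: [-3.141, -0.0, -0.28]
contact_force: [0.8, 0.1, -0.7]
width: 0.4
gripper_force: 0.0
```

```bash
python3 - <<'E'
from h import *
import cv2
g(); s=manip.read_state(); c=manip.camera("wrist"); n=c["img"]; cv2.imwrite("pics/w9.png",n[:,:,::-1])
d=np.load("w.npy",allow_pickle=True).item(); o=d["c"]["img"]
def tr(nm,x0,y0,x1,y1,m=(6,6)):
    X=[150+x0/2.3,40+y0/2.3,150+x1/2.3,40+y1/2.3]; X=[int(v) for v in X]
    t=o[X[1]:X[3],X[0]:X[2]]; r=cv2.matchTemplate(n[X[1]-m[1]:X[3]+m[1],X[0]-m[0]:X[2]+m[0]],t,cv2.TM_CCOEFF_NORMED); _,v,_,l=cv2.minMaxLoc(r); print(nm,round(v,3),"shift px",(l[0]-m[0],l[1]-m[1]))
tr("fence end",215,490,275,560); tr("jaw",340,400,450,475); tr("dowel top",262,280,332,332); tr("post",270,20,330,95,(10,80))
E
```

```text
t 22.9 gauge xy mm [-14.92   1.15] z 0.1605 rot [-3.141 -0.    -0.28 ] F [0.8 0.4] -0.7 T [ 0.06 -0.02  0.01] w 37.2
fence end 0.666 shift px (2, 0)
jaw 0.92 shift px (0, 0)
dowel top 0.955 shift px (0, 1)Traceback (most recent call last):
  File "<stdin>", line 8, in <module>
  File "<stdin>", line 7, in tr
cv2.error: OpenCV(4.12.0) /io/opencv/modules/imgproc/src/templmatch.cpp:1179: error: (-215:Assertion failed) _img.size().height <= _templ.size().height && _img.size().width <= _templ.size().width in function 'matchTemplate'
```

The dowel hasn't moved: its top disc shifted about 1 px, which the small camera pose difference accounts for. The robot is clear of everything, so I'm handing in.

```bash
python3 -c "
from rig import manip
print(manip.finish_job())"
```

```text
the job is handed in; nothing more can be done
None
```

I wedged the dowel upright in the slot at about 10 N and slid the pointer back until its nose touched it, peaking at about 5 N. By image match, the dowel's top had not shifted afterwards; I handed the job in at about 23 s.

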